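# Clamp the paste scraper and hold the click knob at its third stop

## Robot

A 7-joint arm with a two-finger parallel gripper is mounted at the origin on the work surface. World frame = base frame: x ahead of the robot, y to its left, z up, the work surface at z = 0. Lengths are in m, angles in rad, forces in N, time in s.
With the tool pointing down it reaches from about 0.4 to 0.875 m from the base axis. Payload 19.3 kg.
Tool frame: the origin (TCP) lies between the finger pads, 19 mm behind the fingertips; this is the grasp point; z points along the fingers, y is the line along which they close (so a half turn about z gives the same grasp; the last joint's range is limited). The gripper opens to 85 mm and grips with 20 to 120 N. Pads are 22 mm wide; open, the fingers measure 114 mm over their backs; the gripper's body (76 mm by 85 mm) begins 54 mm behind the grasp point. The pads swing forward as they close: fully open they stand 13 mm farther back than shut.
Start: joints at [1.119, 0.521, -0.036, 1.599, 0.021, 1.021, -0.113], TCP at [0.233, -0.58, 0.25] pointing down, gripper open.
Joint ranges: [-2.91, 2.91], [-0.3, 2.13], [-1.5, 1.42], [0.17, 2.43], [-1.26, 4.41], [0.16, 1.93], [-2.52, 2.52]. Speed limits (rad/s): [1.89, 1.89, 2.39, 2.39, 3.01, 3.01, 3.01].

## Interface

Orientations are given as [roll, pitch, yaw] about the fixed x, y, z axes, in that order (R = Rz(yaw) Ry(pitch) Rx(roll)).
In Python, from workcell import status, grab_frame, camera_params, bot, search_frame, silhouettes gives the robot as it stands.
- The arm moves only by the shell command python3 -m creep 'ROWS' [FORCE]. ROWS is JSON, a list of rows, each a list of 5 numbers: the shift along the tool's x, y, z in units of 60 mm (1.0 is 60 mm), then the turn about the tool's z in units of 8 degrees (1.0 is 8 degrees), then the opening, from 0 (shut) to 1 (fully open). In form: [[x, y, z, twist, hand], ...]. A call has 1 to 5 rows; each row is the pose to reach, as a shift and turn from the pose commanded when the call began, along the tool's axes at that moment; what a row does not reach only later rows make up. A row lasts 1/8 s, in which the tool goes at most 62.5 mm and 10.7 degrees, less where a joint would pass 70% of its speed; a pose out of reach is approached as far as the arm can. A call with a gripper value outside its range is refused whole. The fingers move at their own pace and stop on an object; FORCE is the grip in N (left out, the last holds). Time passes only in rows, so rows that repeat a pose let the fingers close. It gives the time, the measured TCP pose, the force, the opening and the grip force at its end, in the units of the state.
- status.observe(): the state, without advancing time (a new reading comes with each control period).
- grab_frame(name): name is "side" or "top"; returns the picture (420x560x3 uint8, blue, green, red); there is no depth.
- camera_params(name): a dict with "K" (3x3 intrinsics, pixels), "rvec" (rotation vector, rad) and "tvec" (3), from world to camera coordinates, as OpenCV has them. Camera axes: x right, y down, z forward; pixel columns grow to the right and rows downward; lengths in m; the calibration is good to about 2 mm. A picture is of the moment at which its call begins. camera_params takes no time and is no camera call.
- bot.job_done(): hands the job in; it is judged then, once.
Trained networks look in the newest picture that a camera, given by its name, has taken for a name from the list of things; names that differ only in an ending like _2 or _b are one class to them, and where a whole thing is asked for, a point or a joint stands for the part that bears it (a point fixed in the world has none). Each returns a list of dicts, best first, with "p" (0 to 1); they miss things now and then, are a little off and sometimes report something else, mostly with a low value. They report only what shows in the picture. A call takes as long as a camera call. They do not tell look-alikes from the thing itself.
- search_frame(camera, name): "extent" ([left, top, right, bottom] as shares, 0 to 1, of the picture: columns of its width, rows of its height, round what is visible of it).
- silhouettes(camera, name): "mask" (420x560 bool, what is visible of it) and "extent" ([left, top, right, bottom] as shares, 0 to 1, of the picture: columns of its width, rows of its height, round what is visible of it).
The state is a dict: "clock": time; "qpos": joint angles; "qd": joint speeds; "joint_efforts": joint torques, N m; "position": TCP position; "tool_rot": TCP orientation; "force": force on the tool from outside, world axes, zero at the start; "moment": the same for the moment, N m; "grip_width": finger opening in m; "finger_force": force on a finger pad.
Only numpy, scipy, OpenCV 4.12 (cv2) and the standard library are available. Lean on these libraries where they do the work, as an engineer would, in place of code of your own. Each camera call takes 0.05 s, during which the arm holds its last target. There are 200 camera calls.

## Task

On the phone-repair bench, take the solder-paste scraper out of its rest and slide it blade-down, edgewise, into the slot of the clamp block until it is fully home, and let go of it. Then turn the clamp's click knob clockwise (seen from above) to the third click, counting from where it stands now, without running on to the fourth; the knob springs back if let go, so finish while still gripping it there, with the scraper standing in the clamp. Leave the knob alone until the scraper is in, and leave the phone, tape roll and flux jar where they are.

Things in the scene. Friction and masses are not known exactly. Their poses are not given: they have to be found in the camera images.
- scraper: Solder-paste scraper, 90 g, upright in the rest. Steel blade 60 long (x), 2.5 thick (y), 27 high, below a grey plastic grip bar 80 (x) by 14 (y) by 40 high, which overhangs it as a square shoulder. Origin: middle of the blade's lower edge, z up; bar from z = 27 to 67. A half turn looks the same. Grip across the 14 mm from above, TCP near z = 52.
- rest: Fixed black plastic parking block 100 (x) by 50 (y) by 32 high; a slot 67 by 6, 30 deep, in its top runs along its x. The scraper's shoulder sits on its top face. Origin at the centre of the underside.
- clamp: Fixed aluminium clamp unit, base plate 96 (x) by 206 (y) by 10. At y = +55 the slotted block, 90 (x) by 44 (y), top at z = 40; at y = -55 a round grey housing, 80 diameter, top at z = 40, with the knob. Origin: centre of the underside, z up.
- slot_mouth (a point): Centre of the clamp slot's mouth, in the block's top face, 40 above the bench; axes as the clamp's. Slot 68 long (x), 6.5 wide (y), 30 deep, ends closed. Scraper fully home: shoulder on the block's top, its origin 27 below this point, its x along the slot (either way round). The knob-side wall is a steel jaw; the knob moves it in, 1.9 mm at the third stop: a loose fit.
- knob (a joint): Click knob's angle, rad: 0 at home (end stop, always the start), growing clockwise from above, up to 2.2. Clicks every 24 deg: first stop 0.419, second 0.838, third 1.257, fourth 1.676. Resists with 0.01 to 0.13 N m: a return spring plus click ripple, least just before each stop, most just after. Let go, it springs back to 0. One grasp can do the whole turn.
- knob_grip (a point): Grip point (TCP) on the knob's vertical axis, 72 above the bench. The knob is a black bar 46 (x) by 14 (y), 50 to 86 above the bench, on a disc of 50 diameter. Grip across the 14 mm from above. Axes turn with the knob; at home they are the clamp's. A white line marks the bar's -x end; six white ticks on the housing mark home and stops one to five.
- phone: Bystander: dark phone lying flat, 150 by 72 by 8. Origin at the centre of its underside.
- tape: Bystander: roll of cream tape lying flat, 90 diameter, 20 high. Origin at the centre of its underside.
- flux: Bystander: small amber flux jar with a white cap, 44 diameter, 45 high. Origin at the centre of its underside.
Not all that is in view belongs to the job. Several things have the shape of the scraper; the one meant has the colours described above. Of the things that look like the clamp, take the one that is farthest to the robot's right at the start.

How it is judged:
By the outcome, as a careful person would: the job done as asked, in the order asked, and still so for the second after the job is handed in, while the arm keeps its last pose, push and grip.
It also fails if it takes over 58 s, if anything falls off the work surface, if the arm or the gripper's body presses on something with over 40 N, if the wrist force passes 120 N, or if a joint passes its speed limit or range.

## Working session

There is one attempt and no reset: what is moved stays moved. The work goes in short steps, Python scripts to look and compute and a shell command to move; the robot and the scene stay as the last step left them, time stands still between calls to the robot, and variables do not carry over. Pictures are saved under pics/ and viewed, at most 10 in all, crops included, and the job is handed in when it is done.

```bash
mkdir -p pics; ls; python3 - <<'E'
from workcell import *
import cv2,numpy as np
s=status.observe();print({k:np.round(v,3).tolist() for k,v in s.items()})
for c in("side","top"):
    f=grab_frame(c);cv2.imwrite(f"pics/{c}0.png",f)
    p=camera_params(c);print(c,{k:np.round(v,3).tolist() for k,v in p.items()})
    R=cv2.Rodrigues(np.array(p["rvec"],float))[0];print("cam pos",-R.T@np.array(p["tvec"]).ravel())
    for n in("scraper","rest","clamp","knob"):
        for d in search_frame(c,n): 
            e=np.array(d["extent"])*[560,420,560,420];print(c,n,round(d["p"],2),e.round(0).tolist())
E
```

```text
pics
{'clock': 0.0, 'qpos': [1.119, 0.522, -0.036, 1.6, 0.021, 1.021, -0.113], 'qd': [-0.001, 0.0, 0.001, 0.002, 0.0, -0.0, -0.0], 'joint_efforts': [0.001, -92.711, 1.98, -36.993, 0.018, 0.008, -0.0], 'position': [0.233, -0.58, 0.249], 'tool_rot': [-3.14, 0.0, 0.382], 'force': [0.319, -0.455, 0.324], 'moment': [0.029, -0.018, 0.0], 'finger_force': 0.0, 'grip_width': 0.086}
side {'K': [[456.88, 0.0, 277.203], [0.0, 456.88, 213.323], [0.0, 0.0, 1.0]], 'rvec': [0.402, -2.741, 1.217], 'tvec': [0.586, 0.171, 0.934]}
cam pos [0.39712208 0.72182263 0.75199743]
side scraper 0.88 [261.0, 219.0, 278.0, 258.0]
side scraper 0.61 [235.0, 258.0, 271.0, 281.0]
side rest 0.88 [227.0, 269.0, 280.0, 302.0]
side rest 0.64 [297.0, 158.0, 347.0, 226.0]
side clamp 0.97 [297.0, 155.0, 349.0, 228.0]
side clamp 0.95 [318.0, 236.0, 406.0, 333.0]
side knob 0.68 [311.0, 158.0, 326.0, 176.0]
side knob 0.59 [338.0, 233.0, 365.0, 261.0]
side knob 0.15 [231.0, 256.0, 273.0, 282.0]
top {'K': [[523.988, 0.0, 289.218], [0.0, 523.988, 216.203], [0.0, 0.0, 1.0]], 'rvec': [2.155, -2.152, 0.161], 'tvec': [-0.017, 0.588, 1.189]}
cam pos [ 0.41760737 -0.00468632  1.25972367]
top scraper 0.84 [246.0, 193.0, 276.0, 220.0]
top scraper 0.75 [214.0, 185.0, 224.0, 223.0]
top rest 0.72 [207.0, 185.0, 232.0, 229.0]
top rest 0.69 [363.0, 214.0, 386.0, 236.0]
top clamp 0.58 [303.0, 203.0, 398.0, 266.0]
top clamp 0.56 [196.0, 255.0, 289.0, 335.0]
top knob 0.94 [367.0, 214.0, 383.0, 236.0]
top knob 0.77 [251.0, 270.0, 274.0, 287.0]
```

View pics/top0.png

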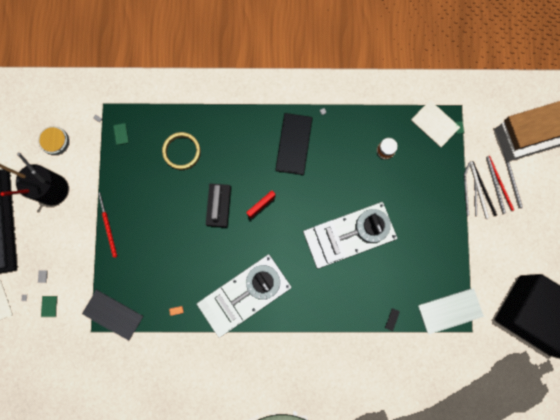

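View pics/side0.png

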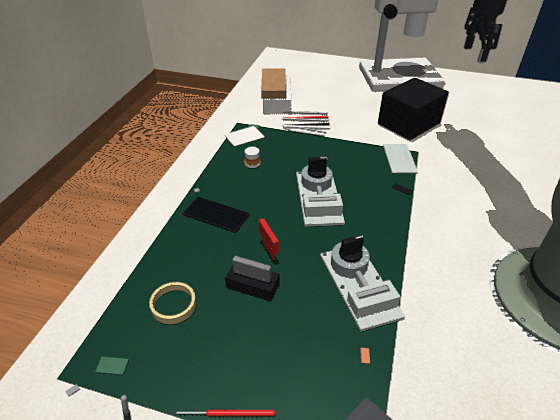

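Top view: look-alikes for the scraper are the grey bar in the black rest at top px (217,205) and the red one at (261,204). By its grey grip and its rest, the first is the one meant. There are two clamps, at (350,235) and (245,295); image right is −y, so the one farthest to the robot's right is (350,235). I'll check that in one crop and fit the poses from both cameras.

```bash
cat > h.py <<'E'
from workcell import *
import cv2,numpy as np
from scipy.optimize import minimize
P={c:camera_params(c) for c in("side","top")}
def proj(c,X):
    p=P[c];return cv2.projectPoints(np.array(X,float).reshape(-1,1,3),np.array(p["rvec"],float),np.array(p["tvec"],float),np.array(p["K"],float),None)[0].reshape(-1,2)
def ray(c,uv,z):
    p=P[c];R=cv2.Rodrigues(np.array(p["rvec"],float))[0];o=-R.T@np.array(p["tvec"],float).ravel()
    d=R.T@np.linalg.inv(np.array(p["K"]))@[uv[0],uv[1],1];return o+d*(z-o[2])/d[2]
def box(cx,cy,lx,ly,z0,z1):return np.array([[cx+i*lx/2,cy+j*ly/2,z] for i in(-1,1) for j in(-1,1) for z in(z0,z1)])/1000
def cyl(cx,cy,d,z0,z1):
    a=np.linspace(0,2*np.pi,32,endpoint=False);return np.array([[cx+d/2*np.cos(t),cy+d/2*np.sin(t),z] for t in a for z in(z0,z1)])/1000
def place(X,q):
    c,s=np.cos(q[2]),np.sin(q[2]);return X@np.array([[c,-s,0],[s,c,0],[0,0,1]]).T+[q[0],q[1],q[3] if len(q)>3 else 0]
S=8
def render(c,parts,q):
    m=np.zeros((420*2,560*2),np.uint8)
    for X in parts:
        h=cv2.convexHull(proj(c,place(X,q)).astype(np.float32)*2+.5)
        cv2.fillConvexPoly(m,np.round(h*256).astype(np.int32),255,cv2.LINE_AA,8)
    return cv2.resize(m,(560,420),interpolation=cv2.INTER_AREA)/255.
def fit(parts,masks,q0,z=0):
    b=lambda m:cv2.GaussianBlur(m.astype(float),(0,0),1.5)
    B={c:b(m) for c,m in masks.items()}
    f=lambda v:sum(((b(render(c,parts,[q0[0]+v[0]/1e3,q0[1]+v[1]/1e3,q0[2]+v[2]/50,z]))-B[c])**2).sum() for c in B)
    r=minimize(f,[0,0,0],method="Nelder-Mead",options=dict(initial_simplex=[[-6,-5,-3],[8,0,2],[0,8,3],[3,2,-8]],xatol=.05,fatol=.05))
    return np.array([q0[0]+r.x[0]/1e3,q0[1]+r.x[1]/1e3,q0[2]+r.x[2]/50]),r.fun
BAR=[box(0,0,80,14,27,67)]
REST=[box(0,0,100,50,0,32)]
CL=[box(0,0,96,206,0,10),box(0,55,90,44,0,40),cyl(0,-55,80,0,40),cyl(0,-55,50,40,50),box(0,-55,46,14,50,86)]
E
python3 - <<'E'
from h import *
fr={c:grab_frame(c) for c in P}
big=lambda c,x,y,w,h:cv2.resize(fr[c][y:y+h,x:x+w],(400,300),interpolation=cv2.INTER_CUBIC)
cv2.imwrite("pics/crop.png",np.vstack([np.hstack([big("top",300,195,100,75),big("side",280,150,100,75)]),np.hstack([big("top",190,170,100,75),big("side",215,210,100,75)])]))
for c,uv in(("top",(350,235)),("top",(218,205)),("top",(373,225)),("top",(328,244))):print(uv,ray(c,uv,.04).round(3))
# pick masks near wanted pixels
want={"scraper":{"top":(217,204),"side":(253,268)},"rest":{"top":(219,205),"side":(253,284)},"clamp":{"top":(350,236),"side":(322,195)}}
M={}
for n in want:
    M[n]={}
    for c in P:
        best=None
        for d in silhouettes(c,n):
            e=np.array(d["extent"])*[560,420,560,420];ctr=(e[:2]+e[2:])/2;dist=np.linalg.norm(ctr-want[n][c])
            if dist<14 and (best is None or d["p"]>best[0]):best=(d["p"],d["mask"],e)
        if best: M[n][c]=best[1];print(n,c,round(best[0],2),best[2].round(0),best[1].sum())
        else: print(n,c,"miss")
np.save("masks.npy",M,allow_pickle=True)
E
```

```text
(350, 235) [ 0.544 -0.159  0.04 ]
(218, 205) [0.615 0.151 0.04 ]
(373, 225) [ 0.568 -0.213  0.04 ]
(328, 244) [ 0.523 -0.107  0.04 ]
scraper side miss
scraper top 0.56 [213. 185. 224. 222.] 262
rest side 0.84 [227. 269. 278. 303.] 1032
rest top 0.67 [207. 185. 232. 226.] 653
clamp side 0.72 [297. 157. 347. 228.] 2475
clamp top 0.58 [307. 204. 397. 270.] 3405
```

View pics/crop.png

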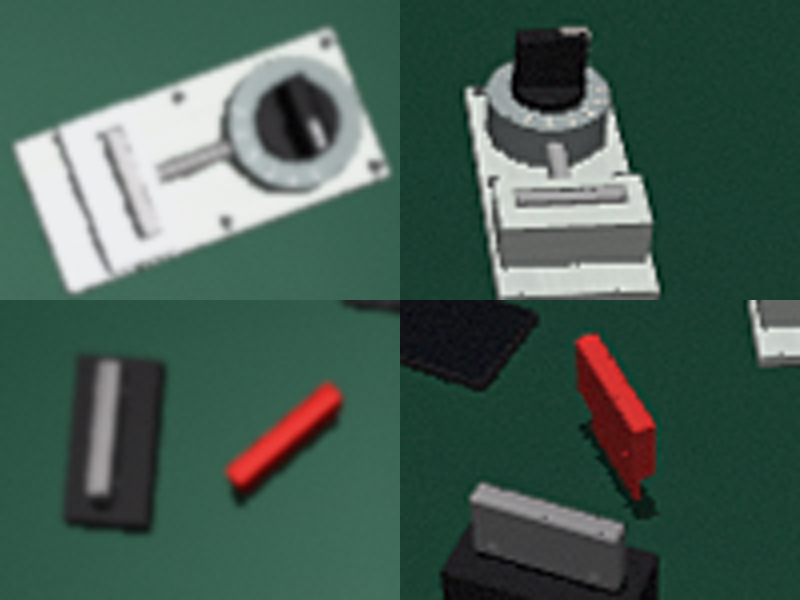

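The crop confirms it: the grey bar stands in the black rest (the red one is loose), and the right-hand clamp has its slotted block at image left and its knob at right, with the white line at −x (home). Next, fit the poses.

```bash
cat > m.py <<'E'
from h import *
M=np.load("masks.npy",allow_pickle=True).item()
fr={c:grab_frame(c) for c in P}
def grey(c,x0,y0,x1,y1,lo):
    f=fr[c].astype(int);m=(f.max(2)-f.min(2)<22)&(f.max(2)>lo);z=np.zeros_like(m);z[y0:y1,x0:x1]=m[y0:y1,x0:x1];return z
def noGreen(c,x0,y0,x1,y1):
    f=fr[c].astype(int);m=(f[...,1]-f[...,2]<18);z=np.zeros_like(m);z[y0:y1,x0:x1]=m[y0:y1,x0:x1];return z
E
python3 - <<'E'
from m import *
g={"top":grey("top",210,180,230,226,75),"side":grey("side",226,250,280,290,70)}
print("grey px",{c:int(m.sum()) for c,m in g.items()})
for nm,ms in(("both",g),("top",{"top":g["top"]}),("side",{"side":g["side"]}),("net",{"top":M["scraper"]["top"]})):
    print("scraper",nm,*[np.round(v,4) for v in fit(BAR,ms,[.612,.15,-.08+np.pi/2-1.65+1.65],.005)])
for nm,ms in(("both",M["rest"]),):print("rest",nm,*[np.round(v,4) for v in fit(REST,ms,[.61,.15,1.5])])
C={"top":noGreen("top",296,198,402,272),"side":noGreen("side",290,150,352,232)}
print({c:int(m.sum()) for c,m in C.items()})
qs={}
for nm,ms in(("net both",M["clamp"]),("col both",C),("col top",{"top":C["top"]}),("col side",{"side":C["side"]})):
    q,f=fit(CL,ms,[.544,-.159,.40]);print("clamp",nm,q.round(4),round(f,1));qs[nm]=q
q=qs["col both"]
# rectified view of clamp top plane z=.04: 6px/mm? use 5px/mm, x -50..50 -> rows, y 20..90
out=[]
for c in P:
    co=np.array([[x,y,40] for x,y in((-50,15),(50,15),(50,95),(-50,95))])/1000
    H=cv2.getPerspectiveTransform(proj(c,place(co,q)).astype(np.float32),np.float32([[0,0],[500,0],[500,400],[0,400]]))
    w=cv2.warpPerspective(fr[c],H,(500,400),flags=cv2.INTER_CUBIC)
    for x0,y0,x1,y1 in((-45,33,45,77),(-34,51.75,34,58.25)):cv2.rectangle(w,(int((x0+50)*5),int((y0-15)*5)),(int((x1+50)*5),int((y1-15)*5)),(0,0,255),1)
    out.append(cv2.resize(w,(400,320)))
cv2.imwrite("pics/rect.png",np.hstack(out))
E
```

```text
grey px {'top': 215, 'side': 253}
scraper both [0.6085 0.1357 1.9279] 595.867
scraper top [ 0.6206  0.1562 -0.0552] 31.4644
scraper side [0.6057 0.1309 1.9213] 301.6638
scraper net [ 0.6175  0.1531 -0.0525] 12.5647
rest both [ 0.6171  0.1558 -0.0593] 623.6816
{'top': 3471, 'side': 2483}
clamp net both [ 0.5481 -0.1629  0.3584] 26.5
clamp col both [ 0.5494 -0.1621  0.3553] 13.4
clamp col top [ 0.5489 -0.1622  0.3554] 2.5
clamp col side [ 0.55   -0.1618  0.3556] 8.1
```

View pics/rect.png

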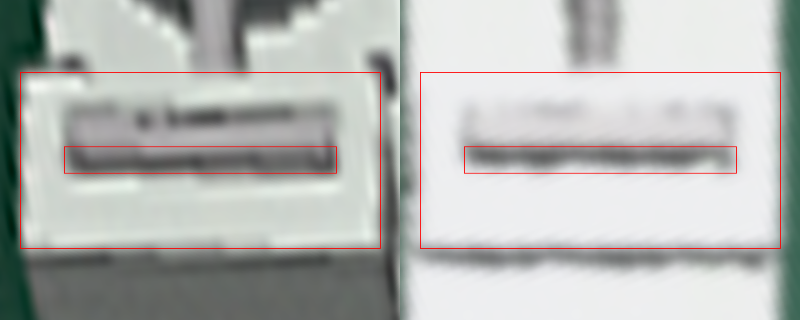

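The fitted clamp agrees in both cameras to about 1 mm, and the dark slot band sits at y=+55 as modelled. The scraper's yaw start was 90° off, so I'll refit it.

```bash
python3 - <<'E'
from m import *
g={"top":grey("top",210,180,230,226,75),"side":grey("side",226,250,282,292,52)}
for nm,ms in(("both",g),("top",{"top":g["top"]}),("side",{"side":g["side"]})):
    print("scraper",nm,int(sum(m.sum() for m in ms.values())),*[np.round(v,4) for v in fit(BAR,ms,[.618,.153,-.05],.005)])
for c in P: print("rest",c,*[np.round(v,4) for v in fit(REST+[b+[0,0,.005] for b in BAR],{c:noGreen(c,*((200,180,238,232) if c=="top" else (222,250,284,304)))},[.618,.155,-.05])])
s=status.observe();print(s["position"],s["tool_rot"])
E
```

```text
scraper both 872 [ 0.6199  0.1547 -0.0856] 58.2913
scraper top 215 [ 0.6206  0.1561 -0.0601] 31.4724
scraper side 657 [ 0.6199  0.1533 -0.1086] 17.0039
rest side [ 0.619   0.1545 -0.081 ] 60.3669
rest top [ 0.6179  0.1541 -0.0699] 10.7717
[ 0.23283478 -0.58000392  0.2499786 ] [-3.14157504e+00 -9.47626719e-06  3.81739033e-01]
```

```bash
cat >> h.py <<'E'
def go(x,y,z,yaw):
    s=status.observe();p=np.array(s["position"]);r=s["tool_rot"];c,n=np.cos(r[2]),np.sin(r[2])
    R=np.array([[c,n,0],[n,-c,0],[0,0,-1]]);d=R.T@(np.array([x,y,z])-p)/.06
    t=-(np.mod(yaw-r[2]+np.pi/2,np.pi)-np.pi/2)
    print("t",round(s["clock"],2),"units",d.round(3),"twist",round(np.degrees(t)/8,3),"| pos",p.round(4),"rot",np.round(r,4),"w",round(s["grip_width"],4),"F",np.round(s["force"],1),"ff",round(s["finger_force"],1),"q7",round(s["qpos"][6],2))
E
python3 -c "
from h import *
go(.619,.1545,.16,-.08)"
```

```text
t 1.1 units [10.533 -8.963  1.5  ] twist 3.307 | pos [ 0.2328 -0.58    0.25  ] rot [-3.1416 -0.      0.3817] w 0.085 F [ 0.8 -0.3  0.2] ff 0.0 q7 -0.11
```

```bash
python3 -m creep '[[3.6,-3.1,0.3,1,1],[3.6,-3.1,0.3,2,1],[3.6,-3.1,0.3,3,1],[3.6,-3.1,0.3,3.3,1],[3.6,-3.1,0.3,3.3,1]]' 40; python3 -c "
from h import *
go(.619,.1545,.16,-.08)"
```

```text
clock: 1.72
position: [0.3653, -0.3242, 0.2321]
tool_rot: [-3.141, -0.0, -0.077]
force: [0.3, -0.5, -0.3]
grip_width: 0.0858
finger_force: 0.0
t 1.73 units [ 3.603 -8.279  1.201] twist 0.022 | pos [ 0.3653 -0.3242  0.2321] rot [-3.1413e+00 -4.0000e-04 -7.7000e-02] w 0.0858 F [ 0.3 -0.5 -0.3] ff 0.0 q7 -1.04
```

```bash
python3 -m creep '[[3.6,-8.28,0.6,0,1],[3.6,-8.28,0.6,0,1],[3.6,-8.28,0.6,0,1],[3.6,-8.28,0.6,0,1],[3.6,-8.28,0.6,0,1]]'; python3 -m creep '[[1.6,-3.8,0.3,0,1],[1.6,-3.8,0.3,0,1],[1.6,-3.8,0.3,0,1],[1.6,-3.8,0.3,0,1],[1.6,-3.8,0.3,0,1]]'; python3 -c "
from h import *
go(.619,.1545,.09,-.08)"
```

```text
clock: 2.35
position: [0.5113, -0.0498, 0.2114]
tool_rot: [3.142, -0.001, -0.079]
force: [1.6, -1.0, 0.5]
grip_width: 0.0853
finger_force: 0.0
clock: 2.98
position: [0.6244, 0.1733, 0.1922]
tool_rot: [-3.14, 0.001, -0.073]
force: [-0.7, -0.6, -0.4]
grip_width: 0.0857
finger_force: 0.0
t 2.98 units [-0.067  0.319  1.704] twist 0.047 | pos [0.6244 0.1733 0.1922] rot [-3.1396e+00  8.0000e-04 -7.3500e-02] w 0.0857 F [-0.7 -0.6 -0.4] ff 0.0 q7 -2.08
```

```bash
python3 -m creep '[[-0.07,0.32,1.0,0.05,1],[-0.07,0.32,1.7,0.05,0.6],[-0.07,0.32,1.7,0.05,0.5],[-0.07,0.32,1.7,0.05,0.5]]'; python3 -c "
from h import *
go(.619,.1545,.057,-.08)"
```

```text
clock: 3.48
position: [0.6193, 0.1494, 0.093]
tool_rot: [-3.141, -0.002, -0.086]
force: [0.0, 0.8, 0.9]
grip_width: 0.0426
finger_force: 0.0
t 3.48 units [-0.013 -0.084  0.601] twist -0.044 | pos [0.6193 0.1494 0.093 ] rot [-3.1409e+00 -1.7000e-03 -8.6100e-02] w 0.0426 F [0.  0.8 0.9] ff 0.0 q7 -2.08
```

```bash
python3 -m creep '[[0,-0.08,0,0,0.5],[0,-0.08,0.3,0,0.5],[0,-0.08,0.6,0,0.5],[0,-0.08,0.6,0,0.5]]'; python3 -c "
from h import *
go(.619,.1545,.057,-.08)
from m import *
cv2.imwrite('pics/g.png',cv2.resize(fr['side'][180:315,180:360],(800,600),interpolation=cv2.INTER_CUBIC))"
```

```text
clock: 3.98
position: [0.6178, 0.1537, 0.0533]
tool_rot: [3.14, 0.003, -0.086]
force: [0.2, -0.8, -1.0]
grip_width: 0.0425
finger_force: 0.0
t 3.98 units [ 0.018 -0.015 -0.061] twist -0.042 | pos [0.6178 0.1537 0.0533] rot [ 3.1404e+00  2.8000e-03 -8.5900e-02] w 0.0425 F [ 0.2 -0.8 -1. ] ff 0.0 q7 -2.09
```

View pics/g.png

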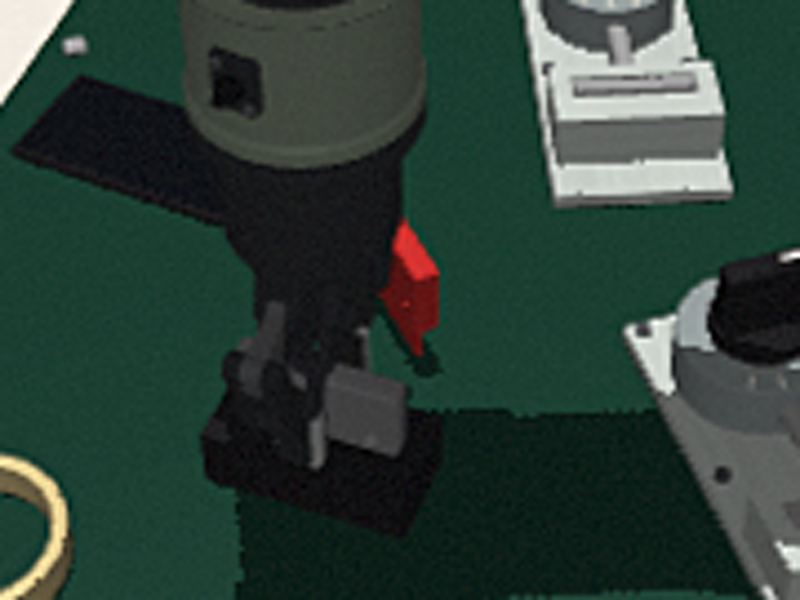

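The fingers straddle the grey bar (crop px (365,410)), with the fingertips just above the rest. Raise slightly and close.

```bash
python3 -m creep '[[0,0,-0.06,0,0.3],[0,0,-0.06,0,0],[0,0,-0.06,0,0],[0,0,-0.06,0,0],[0,0,-0.06,0,0]]' 50; python3 -m creep '[[0,0,0,0,0],[0,0,0,0,0]]' ; python3 -c "
from h import *
go(.619,.1545,.057,-.08)"
```

```text
clock: 4.7
position: [0.6194, 0.1541, 0.0599]
tool_rot: [-3.141, -0.001, -0.086]
force: [-1.9, -0.8, 8.8]
grip_width: 0.0128
finger_force: 48.8
clock: 4.95
position: [0.6194, 0.1541, 0.0599]
tool_rot: [-3.141, -0.001, -0.086]
force: [-2.1, -0.3, 8.7]
grip_width: 0.0133
finger_force: 48.8
t 4.95 units [-0.008 -0.006  0.049] twist -0.045 | pos [0.6194 0.1541 0.0599] rot [-3.1411e+00 -1.3000e-03 -8.6200e-02] w 0.0133 F [-2.1 -0.3  8.7] ff 48.8 q7 -2.09
```

```bash
python3 -m creep '[[0,0,-0.5,0,0],[0,0,-1,0,0],[0,0,-1.7,0,0],[0,0,-1.7,0,0],[0,0,-1.7,0,0]]'; python3 -c "
from h import *
go(.5303,-.1105,.16,.355)"
```

```text
clock: 5.58
position: [0.6187, 0.1539, 0.1607]
tool_rot: [3.142, 0.0, -0.086]
force: [0.2, -0.0, -1.0]
grip_width: 0.0132
finger_force: 48.9
t 5.58 units [-1.09   4.517  0.012] twist -3.159 | pos [0.6187 0.1539 0.1607] rot [ 3.1415  0.     -0.086 ] w 0.0132 F [ 0.2 -0.  -1. ] ff 48.9 q7 -2.07
```

```bash
python3 -m creep '[[-0.2,0.9,0,-1,0],[-0.45,1.8,0,-2,0],[-0.65,2.7,0,-3,0],[-0.9,3.6,0,-3.16,0],[-1.09,4.52,0,-3.16,0]]';python3 -m creep '[[0,0,0,0,0],[0,0,0,0,0]]'; python3 -c "
from h import *
go(.5303,-.1105,.12,.355)"
```

```text
clock: 6.2
position: [0.5291, -0.1121, 0.16]
tool_rot: [-3.141, 0.001, 0.356]
force: [1.3, -0.3, -0.6]
grip_width: 0.0131
finger_force: 48.9
clock: 6.45
position: [0.5303, -0.1101, 0.1602]
tool_rot: [-3.141, 0.001, 0.355]
force: [0.2, -0.1, -0.3]
grip_width: 0.0135
finger_force: 49.1
t 6.45 units [-0.002  0.006  0.67 ] twist 0.001 | pos [ 0.5303 -0.1101  0.1602] rot [-3.1406e+00  7.0000e-04  3.5510e-01] w 0.0135 F [ 0.2 -0.1 -0.3] ff 49.1 q7 -1.28
```

```bash
python3 -m creep '[[0,0,0.5,0,0],[0,0,0.95,0,0],[0,0,0.95,0,0],[0,0,0.95,0,0]]'; python3 - <<'E'
from h import *
go(.5303,-.1105,.1,.355)
f=grab_frame("side");s=status.observe();p=s["position"];x0,y0,w,h=270,150,112,84
k=800/w;b=cv2.resize(f[y0:y0+h,x0:x0+w],(800,600),interpolation=cv2.INTER_CUBIC)
q=[p[0],p[1],s["tool_rot"][2],p[2]-.0549]
E=lambda X,col:[cv2.line(b,*[tuple(int(t) for t in ((u+.5-[x0,y0])*k)) for u in (X[i],X[j])],col,1) for i in range(8) for j in range(i) if bin(i^j).count("1")==1]
E(proj("side",place(box(0,0,80,14,27,67),q)),(0,0,255));E(proj("side",place(box(0,0,60,2.5,0,27),q)),(0,255,255))
E(proj("side",place(box(0,55,68,6.5,39.9,40),[.5494,-.1621,.3553])),(255,0,0))
cv2.imwrite("pics/ins.png",b)
E
```

```text
clock: 6.95
position: [0.531, -0.1098, 0.1045]
tool_rot: [-3.142, -0.001, 0.356]
force: [0.4, 0.9, -0.5]
grip_width: 0.0133
finger_force: 49.1
t 6.95 units [-0.015  0.007  0.075] twist 0.01 | pos [ 0.531  -0.1098  0.1045] rot [-3.1415e+00 -5.0000e-04  3.5640e-01] w 0.0133 F [ 0.4  0.9 -0.5] ff 49.1 q7 -1.3
```

View pics/ins.png

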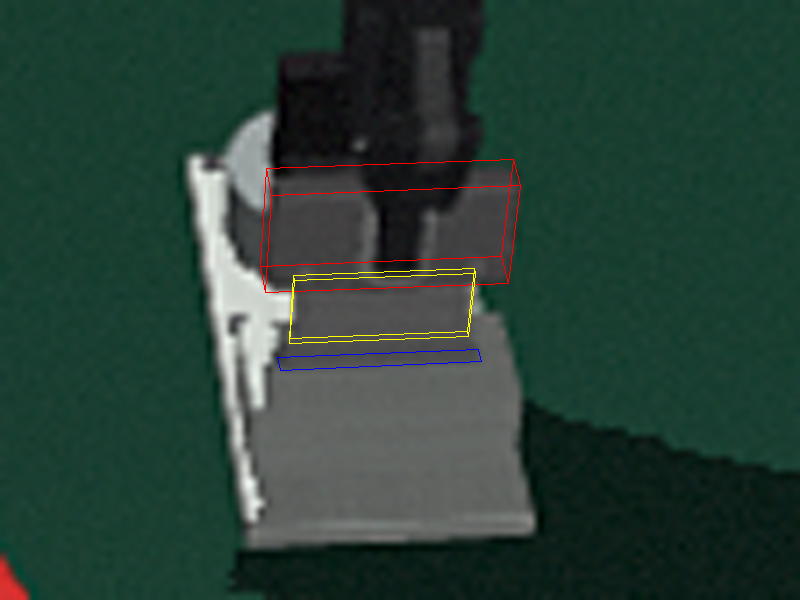

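The held scraper matches the predicted outline: bar from px 268 to 515, blade above the slot. Lower gently and watch the force.

```bash
python3 -m creep '[[-0.015,0.007,0.08,0,0],[-0.015,0.007,0.15,0,0],[-0.015,0.007,0.2,0,0],[-0.015,0.007,0.25,0,0],[-0.015,0.007,0.25,0,0]]'; python3 -c "
from h import *
go(.5303,-.1105,.068,.355)"
```

```text
clock: 7.62
position: [0.5296, -0.1112, 0.0886]
tool_rot: [-3.141, 0.0, 0.355]
force: [-0.3, -0.4, -0.4]
grip_width: 0.0135
finger_force: 49.1
t 7.62 units [ 0.015 -0.008  0.344] twist 0.001 | pos [ 0.5296 -0.1112  0.0886] rot [-3.1414e+00  4.0000e-04  3.5520e-01] w 0.0135 F [-0.3 -0.4 -0.4] ff 49.1 q7 -1.31
```

Blade bottom is at ~0.034, below the 0.040 mouth, with no contact force: it's in the slot.

```bash
python3 -m creep '[[0.01,0,0.07,0,0],[0.01,0,0.14,0,0],[0.01,0,0.2,0,0],[0.01,0,0.27,0,0],[0.01,0,0.27,0,0]]'; python3 -c "
from h import *
go(.5303,-.1105,.068,.355)"
```

```text
clock: 8.25
position: [0.5302, -0.111, 0.0723]
tool_rot: [-3.141, 0.0, 0.355]
force: [0.0, -0.4, -1.0]
grip_width: 0.0128
finger_force: 49.1
t 8.25 units [ 0.005 -0.007  0.072] twist 0.002 | pos [ 0.5302 -0.111   0.0723] rot [-3.1413e+00  5.0000e-04  3.5530e-01] w 0.0128 F [ 0.  -0.4 -1. ] ff 49.1 q7 -1.32
```

```bash
python3 -m creep '[[0,0,0.04,0,0],[0,0,0.07,0,0],[0,0,0.1,0,0],[0,0,0.1,0,0]]'; python3 -c "
from h import *
go(.5303,-.1105,.068,.355)"
```

```text
clock: 8.75
position: [0.5304, -0.1111, 0.0678]
tool_rot: [3.141, -0.0, 0.355]
force: [-8.7, 1.0, 28.2]
grip_width: 0.013
finger_force: 53.2
t 8.75 units [ 0.002 -0.01  -0.003] twist 0.0 | pos [ 0.5304 -0.1111  0.0678] rot [ 3.141e+00 -2.000e-04  3.551e-01] w 0.013 F [-8.7  1.  28.2] ff 53.2 q7 -1.32
```

Shoulder contact comes at the expected height (28 N at z=0.068). Ease off, release and lift.

```bash
python3 -m creep '[[0,0,-0.03,0,0],[0,0,-0.03,0,0.3],[0,0,-0.03,0,0.5],[0,0,-0.03,0,0.5],[0,0,-0.5,0,0.5]]'; python3 -m creep '[[0,0,-0.7,0,0.5],[0,0,-1.0,0,0.5],[0,0,-1.0,0,0.5]]'; python3 -c "
from h import *
go(.5685,-.2137,.13,.355)"
```

```text
clock: 9.38
position: [0.5293, -0.1108, 0.0955]
tool_rot: [-3.14, 0.003, 0.356]
force: [0.4, 0.0, 1.3]
grip_width: 0.0425
finger_force: 0.0
clock: 9.75
position: [0.5309, -0.1112, 0.1577]
tool_rot: [3.14, -0.002, 0.355]
force: [-0.1, 0.2, -0.3]
grip_width: 0.0428
finger_force: 0.0
t 9.75 units [-0.006  1.819  0.462] twist -0.0 | pos [ 0.5309 -0.1112  0.1577] rot [ 3.1405e+00 -1.9000e-03  3.5500e-01] w 0.0428 F [-0.1  0.2 -0.3] ff 0.0 q7 -1.28
```

```bash
python3 -m creep '[[0,0.9,0,0,0.5],[0,1.82,0.2,0,0.5],[0,1.82,0.45,0,0.5],[0,1.82,0.45,0,0.5]]'; python3 - <<'E'
from h import *
go(.5685,-.2137,.1,.355)
f=grab_frame("side");cv2.imwrite("pics/home.png",cv2.resize(f[140:245,260:400],(800,600),interpolation=cv2.INTER_CUBIC))
for d in silhouettes("side","scraper"):
    e=np.array(d["extent"])*[560,420,560,420];print(round(d["p"],2),e.round(1))
    if abs(e[0]+e[2]-640)<70: print("fit vs ideal z",[(z,round(fit(BAR,{"side":d["mask"]},[.5303,-.1105,.355],z)[1],1)) for z in(.008,.013,.018)],fit(BAR,{"side":d["mask"]},[.5303,-.1105,.355],.013)[0])
E
```

```text
clock: 10.25
position: [0.5671, -0.2127, 0.1275]
tool_rot: [-3.139, 0.003, 0.355]
force: [-0.0, 1.0, 0.7]
grip_width: 0.0422
finger_force: 0.0
t 10.25 units [0.016 0.023 0.459] twist 0.002 | pos [ 0.5671 -0.2127  0.1275] rot [-3.139e+00  2.600e-03  3.553e-01] w 0.0422 F [-0.   1.   0.7] ff 0.0 q7 -1.11
0.8 [307.1 184.2 340.8 202.1]
fit vs ideal z [(0.008, np.float64(6.2)), (0.013, np.float64(7.6)), (0.018, np.float64(9.2))] [ 0.52953458 -0.1103461   0.34496405]
0.8 [259.4 219.3 278.2 257.5]
```

View pics/home.png

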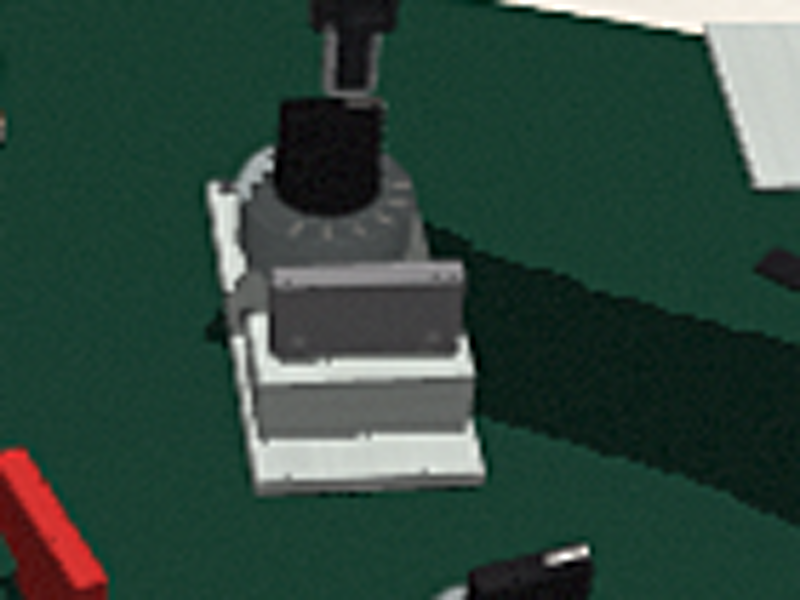

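The scraper stands upright with its shoulder flat on the block (crop px (368,310)), and the knob is still at home. Descend onto the knob.

```bash
python3 -m creep '[[0.016,0.02,0.4,0,0.5],[0.016,0.02,0.7,0,0.5],[0.016,0.02,0.88,0,0.5],[0.016,0.02,0.88,0,0.5]]'; python3 -c "
from h import *
go(.5685,-.2137,.073,.355)"
```

```text
clock: 10.85
position: [0.5694, -0.2139, 0.0764]
tool_rot: [-3.141, 0.001, 0.356]
force: [-0.5, -1.5, -0.3]
grip_width: 0.0426
finger_force: 0.0
t 10.85 units [-0.012 -0.008  0.056] twist 0.005 | pos [ 0.5694 -0.2139  0.0764] rot [-3.1409e+00  8.0000e-04  3.5560e-01] w 0.0426 F [-0.5 -1.5 -0.3] ff 0.0 q7 -1.13
```

```bash
python3 -m creep '[[-0.01,0,0.04,0,0.3],[-0.01,0,0.04,0,0],[-0.01,0,0.04,0,0],[-0.01,0,0.04,0,0],[-0.01,0,0.04,0,0]]' 60; python3 -c "
from h import *
go(.5685,-.2137,.073,.355);print(status.observe()['moment'])"
```

```text
clock: 11.48
position: [0.5691, -0.2144, 0.0749]
tool_rot: [3.141, -0.0, 0.355]
force: [-2.5, 1.5, 6.6]
grip_width: 0.0128
finger_force: 59.2
t 11.47 units [-0.006 -0.014  0.032] twist 0.002 | pos [ 0.5691 -0.2144  0.0749] rot [ 3.1415e+00 -2.0000e-04  3.5530e-01] w 0.0128 F [-2.5  1.5  6.6] ff 59.2 q7 -1.13
[0.36001408 0.62618726 0.03246087]
```

```bash
cat > mm.py <<'E'
from h import *
s=status.observe();print("turned",round(np.degrees(.3553-s["tool_rot"][2]),2),"M",np.round(s["moment"],3),"F",np.round(s["force"],1),"q7",round(s["qpos"][6],3))
E
python3 -m creep '[[0,0,0,0.7,0],[0,0,0,1.4,0],[0,0,0,2,0],[0,0,0,2,0]]' |head -1; python3 mm.py; python3 -m creep '[[0,0,0,0.7,0],[0,0,0,0.7,0]]' |head -1; python3 mm.py; python3 -m creep '[[0,0,0,0.6,0],[0,0,0,0.6,0]]' |head -1; python3 mm.py
```

```text
clock: 11.98
turned 16.07 M [0.535 0.725 0.02 ] F [-4.1  2.1  6.9] q7 -1.347
clock: 12.22
turned 21.68 M [0.51  0.733 0.03 ] F [-3.8  2.7  7.3] q7 -1.422
clock: 12.48
turned 26.46 M [0.595 0.738 0.099] F [-3.2  2.7  7.6] q7 -1.485
```

The moment about z jumps from 0.03 to 0.10 just past 24°: the first click, with the knob following the grip. Continue.

```bash
python3 -m creep '[[0,0,0,0.7,0],[0,0,0,1.4,0],[0,0,0,2.3,0],[0,0,0,2.3,0]]' |head -1; python3 mm.py; python3 -m creep '[[0,0,0,0.7,0],[0,0,0,0.7,0]]' |head -1; python3 mm.py; python3 -m creep '[[0,0,0,0.7,0],[0,0,0,1.4,0],[0,0,0,1.7,0],[0,0,0,1.7,0]]' |head -1; python3 mm.py
```

```text
clock: 12.98
turned 44.89 M [0.734 0.708 0.05 ] F [-2.8  4.1  8.7] q7 -1.729
clock: 13.22
turned 50.46 M [0.756 0.672 0.086] F [-2.3  4.1  8.4] q7 -1.802
clock: 13.72
turned 64.01 M [0.902 0.641 0.021] F [-3.1  5.3  7.2] q7 -1.979
```

Second click passed (0.05→0.09 at ~48°). Now approach 72° in small steps.

```bash
python3 -m creep '[[0,0,0,0.5,0],[0,0,0,0.7,0],[0,0,0,0.7,0]]' |head -1; python3 mm.py; python3 -m creep '[[0,0,0,0.3,0],[0,0,0,0.3,0]]' |head -1; python3 mm.py; python3 -m creep '[[0,0,0,0.15,0],[0,0,0,0.15,0]]' |head -1; python3 mm.py;  python3 -m creep '[[0,0,0,0.15,0],[0,0,0,0.15,0],[0,0,0,0.15,0]]' |head -1; python3 mm.py
```

```text
clock: 14.1
turned 69.6 M [0.925 0.622 0.016] F [-2.2  4.5  7.5] q7 -2.052
clock: 14.35
turned 72.0 M [1.006 0.618 0.09 ] F [-2.3  4.4  7.5] q7 -2.083
clock: 14.6
turned 73.19 M [0.986 0.529 0.117] F [-3.2  4.3  7.8] q7 -2.098
clock: 14.98
turned 74.36 M [0.996 0.631 0.119] F [-2.5  5.4  6.9] q7 -2.114
```

The third click is felt: the moment rises from 0.016 at 69.6° to 0.12 at 74°. One last look before handing in.

```bash
python3 - <<'E'
from h import *
f=grab_frame("side");t=grab_frame("top")
cv2.imwrite("pics/end.png",np.hstack([cv2.resize(f[130:250,260:380],(400,400),interpolation=cv2.INTER_CUBIC),cv2.resize(t[100:275,200:410],(400,400),interpolation=cv2.INTER_CUBIC)]))
go(.5685,-.2137,.073,.355)
E
```

```text
t 15.07 units [-0.008  0.01   0.032] twist -9.294 | pos [ 0.5693 -0.2137  0.0749] rot [-3.1409e+00  6.0000e-04 -9.4270e-01] w 0.0133 F [-2.8  5.3  7. ] ff 59.5 q7 -2.11
```

View pics/end.png

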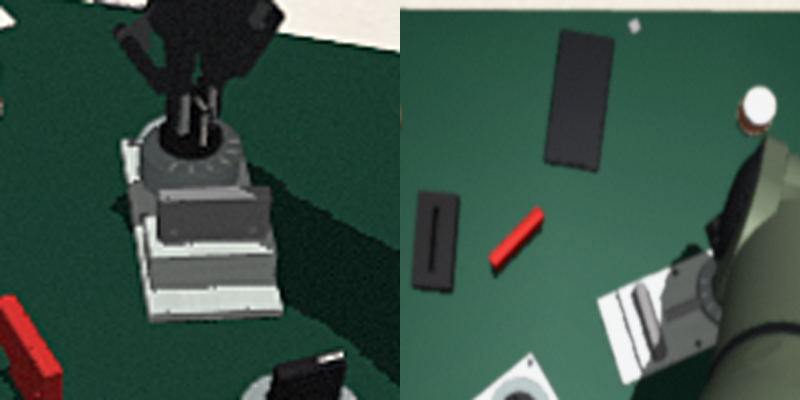

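The scraper stands home in the clamp (left px (213,215)), the fingers hold the turned knob at (195,120), the rest is empty, and the phone and flux jar look undisturbed. Handing in.

```bash
python3 -c "
from workcell import bot
print(bot.job_done())"
```

```text
the job is handed in; nothing more can be done
None
```

The scraper is fully home in the right-hand clamp and released, and the knob is held just past its third click (about 74°, with the fourth at 96°); I handed the job in at about 15 s and no verdict was returned.

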